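Lock a lidded loaf tin into the tipping cradle

TASK

Put the lidded loaf tin into the tipper's cradle, slide it under the keeper lip until it is fully home against the stop, and then press the pad of the seesaw catch down past its centre so that it snaps over and its dog stands up behind the tin. Press gently: do not jam the tin against the stop or lean hard on the catch, and leave the other things on the bench alone.

Things in the scene. Friction and masses are not known exactly. Their poses are not given: they have to be found in the camera images.
- tin: Closed loaf tin, dark steel, pale flat metal lid, bar handle on top: 110 long (x) x 64 wide (y) x 48 mm high without the handle, 0.3 to 0.65 kg; its two ends are alike, a half turn makes no difference. Origin: centre of the underside, z up. The other loaf tin is as large but open, with no lid or handle: leave it.
- bar (a point): Middle of the tin's bar handle, 72 mm above the tin's underside, axes as the tin's. The bar runs along x: 54 long, 12 wide (y), 12 mm high, 66 to 78 mm above the underside, on two posts 24 mm either side of the middle, 18 mm free below it.
- cradle: Aluminium and steel cradle fixed to the bench, 250 x 104 mm. Origin: on the bench below the centre of a tin that is fully home; +x is the way the tin slides to the stop, z up. The tin's part lies at x = -54 to 62 mm, the seesaw catch on the -x side on the centre line y = 0, its press pad near x = -155 mm.
- seat (a point): Centre of the home tin's underside, on the cradle's tin floor: 30 mm above the cradle's origin, axes as the cradle's. The floor runs from x = -54 to 62 mm from here; side walls stand 20 mm above it with inner faces at y = -35 and 35 (3 mm play each side of the tin).
- stop (a point): Face of the rigid upright stop, 55 mm in +x from the seat, at the floor's height, axes as the cradle's. At its top a keeper lip, 50 mm wide, reaches 15 mm back over the tin, its underside 51 mm above the floor (3 mm over the lid). A tin lowered 25 mm short of home clears the lip, then slides home in +x.
- pivot (a point): Pivot of the seesaw, at x = -101, z = 28 mm in the cradle's frame, axes as the cradle's. The arm to -x carries, 55 mm from the pivot, a black domed rubber pad 28 mm across, to be pressed down from above. That arm slopes up 0.2 rad to -x when open, down 0.2 when locked. The arm to +x ends in the dog, which rises behind the tin.
- catch (a joint): Seesaw angle, rad: 0 open (pad up, dog below the floor), 0.40 locked at a rigid end stop (pad down, dog 12 mm above the floor, 5 mm behind the home tin). Sprung over-centre: released below about 0.32 it springs back, past it it snaps on to 0.40. 6 to 9 N at the pad starts it, falling to 0 at centre. With the tin over 2.5 mm short of home the dog hits or lifts it.
- press (a point): Foot of the pad's screw on the seesaw arm's upper face, pad end; axes as the cradle's while open. The screw's setting differs each time and is NOT reported: the dome's top stands 9 to 29 mm from this point, square to the arm, so find it by touch. From touch to centre it goes down about 17 mm, then drops about 4 mm by itself, drifting 4 to 12 mm to -x in all.
Not all that is in view belongs to the job. Leave any green look-alike of the tin alone.

How it is judged:
On the way, in this order (a step that is already met when the one before it is completed fails the run):
1. the tin stands in the cradle, fully home against the stop, with the catch still open (x of tin in the frame of cradle above -0.0025 m and y of tin in the frame of cradle between -0.006 and 0.006 m and z of tin in the frame of cradle between 0.027 and 0.033 m and value of joint catch below 0.1 rad), for 0.2 s.
2. the catch has snapped over and is locked (value of joint catch above 0.37 rad), for 0.2 s.
At the end, for the whole second after the job is handed in: The tin stands level on the cradle's floor between its walls (sideways within 6 mm), under the lip, within 6 mm of the stop and at rest, and the catch is locked (joint above 0.37) (x of tin in the frame of cradle between -0.006 and 0.003 m and y of tin in the frame of cradle between -0.006 and 0.006 m and z of tin in the frame of cradle between 0.027 and 0.033 m and angle between tin's own z axis and vertical below 0.06 rad and linear speed of tin below 0.02 m/s and value of joint catch above 0.37 rad); the robot touches nothing.
It fails at once if the cradle or its catch is pressed by the robot with more than 14 N (contact force between any of the fingers, the arm and cradle above 14 N).
It fails at once if the tin is pressed or jammed against the cradle with more than 35 N (contact force between tin and cradle above 35 N).
It fails at once if a bystander is disturbed (moved more than 30 mm) (distance of any of open_tin, bowl, cutter, jar, scraper, rolling_pin, brush, timer from where it was at the start of the episode above 0.03 m).
It also fails if it takes over 70 s, if anything falls off the work surface, if the arm or the gripper's body presses on something with over 40 N, if the wrist force passes 120 N, or if a joint passes its speed limit or range.

ROBOT

A 6-joint arm with a two-finger parallel gripper is mounted at the origin on the work surface. World frame = base frame: x ahead of the robot, y to its left, z up, the work surface at z = 0. Lengths are in m, angles in rad, forces in N, time in s.
With the tool pointing down it reaches from about 0.275 to 0.75 m from the base axis. Payload 10.2 kg.
Tool frame: the origin (TCP) lies midway between the tips of the shut fingers; the grasp point (between the pads) lies 19 mm behind it; z points along the fingers, y is the line along which they close (so a half turn about z gives the same grasp; the last joint's range is limited). The gripper opens to 85 mm and grips with 20 to 120 N. Pads are 22 mm wide; open, the fingers measure 114 mm over their backs; the gripper's body (76 mm by 85 mm) begins 54 mm behind the grasp point. The pads swing forward as they close: fully open they stand 13 mm farther back than shut.
Start: joints at [-1.508, 0.313, 1.498, -0, 1.331, -0.223], TCP at [0.148, -0.504, 0.231] pointing down, gripper open.
Joint ranges: [-2.94, 2.94], [-0.97, 2.17], [0.19, 2.56], [-1.23, 4.37], [0.02, 3.11], [-2.88, 2.88]. Speed limits (rad/s): [2.39, 2.39, 3.01, 3.14, 3.14, 3.14].

INTERFACE

Orientations are given as a 3x3 rotation matrix whose columns are the frame's x, y, z axes.
In Python, from station import manip gives the robot as it stands.
- The arm moves only by the tool arm_command, never from a script. Its argument "commands" is a list of rows, each an object of numbers: "dx", "dy", "dz": the shift along the tool's x, y, z in units of 25 mm (1.0 is 25 mm); "turn": the turn about the tool's z in units of 5 degrees (1.0 is 5 degrees); "jaw": the finger opening in mm, from 0 to 85.4. A call has 1 to 20 rows; each row is the pose to reach, as a shift and turn from the pose commanded when the call began, along the tool's axes at that moment; what a row does not reach only later rows make up. A row lasts 1/8 s, in which the tool goes at most 62.5 mm and 10.7 degrees, less where a joint would pass 70% of its speed; a pose out of reach is approached as far as the arm can. A call with a gripper value outside its range is refused whole. The fingers move at their own pace and stop on an object; "squeeze" is the grip in N (left out, the last holds). Time passes only in rows, so rows that repeat a pose let the fingers close. It gives the time, the measured TCP pose, the force, the opening and the grip force at its end, in the units of the state.
- manip.get_state(): the state, without advancing time (a new reading comes with each control period).
- manip.read_camera(name): name is "scene" or "top"; returns (picture, depth): 480x640x3 uint8, red, green, blue; 480x640 float32, m along the optical axis (not along the pixel's ray), 0 where there is no reading.
- manip.camera_info(name): a dict with "fx", "fy", "cx", "cy" (pixels), "R" (3x3) and "t" (3): a world point X has camera coordinates R X + t. Camera axes: x right, y down, z forward; pixel columns grow to the right and rows downward; lengths in m; the calibration is good to about 2 mm. A picture is of the moment at which its call begins. camera_info takes no time and is no camera call.
- manip.job_done(): hands the job in; it is judged then, once.
The state is a dict: "t": time; "qpos": joint angles; "qvel": joint speeds; "effort": joint torques, N m; "eef_pos": TCP position; "tool_rot": TCP orientation; "contact_force": force on the tool from outside, world axes, zero at the start; "torque": the same for the moment, N m; "grip_width": finger opening in m; "finger_force": force on a finger pad.
Only numpy, scipy, OpenCV 4.12 (cv2) and the standard library are available. Lean on these libraries where they do the work, as an engineer would, in place of code of your own. Each camera call takes 0.05 s, during which the arm holds its last target. There are 200 camera calls.

## Working session

There is one attempt and no reset: what is moved stays moved. The work goes in short steps, Python scripts to look and compute and a tool call to move; the robot and the scene stay as the last step left them, time stands still between calls to the robot, and variables do not carry over. Pictures are saved under pics/ and viewed, at most 10 in all, crops included, and the job is handed in when it is done.

Besides the shell and the picture viewer there is one more tool, called after ">>>" as name(argument=value, ...) on one line, values as JSON. arm_command: Moves the arm, as the interface text tells. Its arguments: {"type":"object","properties":{"commands":{"type":"array"},"squeeze":{"type":"number"}},"required":["commands"]}

```bash
mkdir -p pics; cat > h.py <<'E'
import numpy as np, cv2
from station import manip
def cloud(name):
    p,d=manip.read_camera(name); c=manip.camera_info(name)
    v,u=np.mgrid[0:480,0:640]
    X=np.stack([(u-c['cx'])/c['fx']*d,(v-c['cy'])/c['fy']*d,d],-1)
    W=(X-np.array(c['t']))@np.array(c['R'])
    W[d==0]=np.nan
    return p,d,W
def save(n,p): cv2.imwrite('pics/'+n,cv2.cvtColor(p,cv2.COLOR_RGB2BGR))
E
python3 - <<'E'
from h import *
for n in ('top','scene'):
    p,d,W=cloud(n); save(n+'0.png',p); np.savez('/tmp/'+n+'0.npz',p=p,W=W)
    c=manip.camera_info(n); print(n,c['fx'],-np.array(c['R']).T@c['t'],np.array(c['R'])[2])
s=manip.get_state(); print(s)
E
```

```text
top 597.8256299950285 [0.3900977  0.05250592 0.92591432] [ 0.19590621 -0.01574237 -0.98049627]
scene 470.7150796097125 [ 1.12777185 -0.20991992  0.51684213] [-0.74004113  0.37076978 -0.5611318 ]
{'t': 0.1, 'qpos': array([-1.50838495e+00,  3.13393353e-01,  1.49834016e+00,  2.85593161e-05,
        1.33096305e+00, -2.23399073e-01]), 'qvel': array([ 0.00023142, -0.0023713 , -0.00123681, -0.00147266,  0.0009531 ,
       -0.00109946]), 'effort': array([ 2.01713447e-03, -4.12907445e+01, -2.60142750e+01, -2.23624061e-04,
        3.05677160e-03, -1.24620843e-05]), 'eef_pos': array([ 0.14799819, -0.5034877 ,  0.23080053]), 'tool_rot': array([[ 9.59435396e-01,  2.81928570e-01, -4.11640580e-05],
       [ 2.81928442e-01, -9.59434800e-01,  1.10349266e-03],
       [ 2.71611877e-04, -1.07033523e-03, -9.99999390e-01]]), 'contact_force': array([ 0.61338143,  0.17138619, -0.34942544]), 'torque': array([-0.05509118,  0.04091598, -0.01251592]), 'finger_force': 0.0, 'grip_width': 0.0855081505071692}
```

View pics/top0.png

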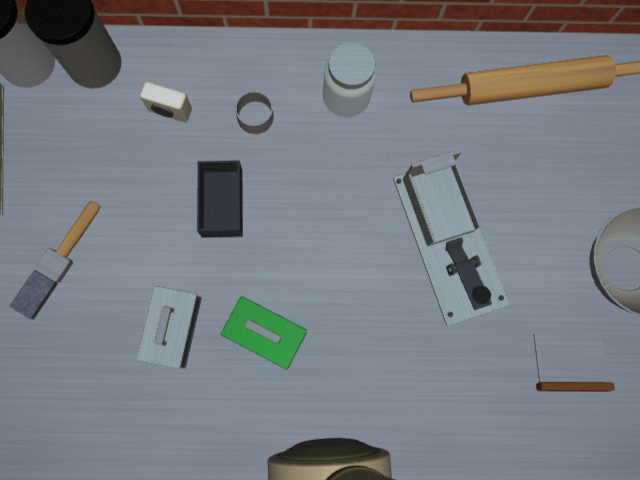

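View pics/scene0.png

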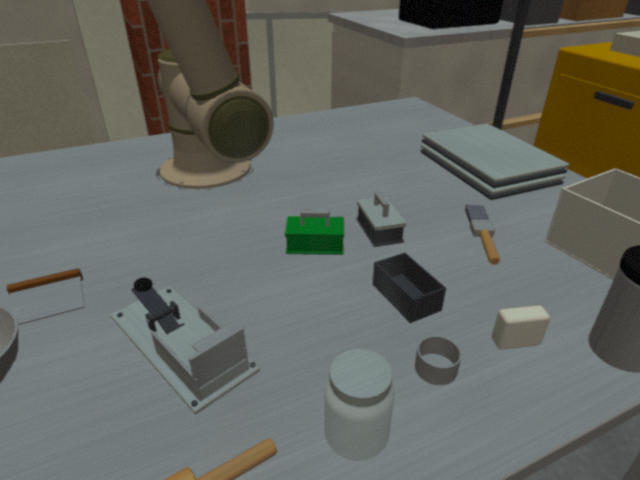

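Top view: three tin-like things. The pale-lidded tin with a bar is at (168,328), the green look-alike at (264,332) and the open tin at (220,198). The one at (168,328) fits (pale lid, dark body, bar handle). The cradle has its stop near (435,160) and its black pad at (481,295). I'll confirm the tin in a crop and measure.

```bash
python3 - <<'E'
from h import *
z=np.load('/tmp/top0.npz');p,W=z['p'],z['W']
a=cv2.resize(p[275:385,120:320],(600,330),interpolation=cv2.INTER_CUBIC)
b=cv2.resize(p[140:335,380:530],(200,260),interpolation=cv2.INTER_CUBIC)
c=np.zeros((330,800,3),np.uint8);c[:,:600]=a;c[:260,600:]=b;save('crop1.png',c)
H=W[...,2]
print('bench',np.nanmedian(H[380:420,150:250]))
def rect(mask,n):
    q=W[mask]; r=cv2.minAreaRect(q[:,:2].astype(np.float32)); print(n,len(q),r,'z',np.percentile(q[:,2],[5,50,95]).round(4)); return r
box=np.zeros((480,640),bool);box[275:385,125:212]=1
rect(box&(H>.042)&(H<.056),'lid'); rect(box&(H>.068)&(H<.09),'bar')
cb=np.zeros((480,640),bool);cb[140:335,385:520]=1
rect(cb&(H>.004)&(H<.1),'cradle all')
for lo,hi in((.004,.016),(.024,.035),(.045,.055),(.07,.1)): rect(cb&(H>lo)&(H<hi),(lo,hi))
np.set_printoptions(linewidth=200)
print((H[150:330:6,395:510:6]*1000).round(0))
E
```

```text
bench 0.00021035508600817325
lid 3016 ((0.44295719265937805, 0.24482189118862152), (0.06495068967342377, 0.11002086102962494), 79.59130096435547) z [0.0454 0.048  0.0506]
bar 358 ((0.4429159462451935, 0.24486465752124786), (0.012754961848258972, 0.05386402830481529), 80.3310546875) z [0.0719 0.0774 0.0801]
cradle all 10993 ((0.5950026512145996, -0.1914917528629303), (0.21937306225299835, 0.31992942094802856), 89.03144073486328) z [0.006  0.027  0.0807]
(0.004, 0.016) 4967 ((0.5950026512145996, -0.1914917528629303), (0.21937306225299835, 0.31992942094802856), 89.03144073486328) z [0.0048 0.0085 0.0118]
(0.024, 0.035) 3440 ((0.599351704120636, -0.17824634909629822), (0.20251649618148804, 0.0778038501739502), 18.92072105407715) z [0.0272 0.0306 0.0339]
(0.045, 0.055) 549 ((0.5858951807022095, -0.1833910346031189), (0.22999151051044464, 0.07982748001813889), 18.291074752807617) z [0.0456 0.0497 0.0532]
(0.07, 0.1) 591 ((0.6845334768295288, -0.15054982900619507), (0.021739212796092033, 0.07894285023212433), 18.63146209716797) z [0.0775 0.0853 0.0875]
[[-3.  2. -1.  1.  0. -3. -2.  3.  0. 
[... 1752 characters left out ...]
3. 33. 35. 34.  8.  9.  9. -1. -1.]
 [ 1.  2. -2.  1.  0.  0.  8.  7.  7.  9.  8.  9. 36. 42. 40.  7.  8.  6.  2. -0.]
 [-1.  0.  1.  2. -1. -2.  3.  7. 11.  8.  9. 10. 39. 42. 59. 58.  9. 10.  6.  3.]
 [ 0. -1.  1.  0.  1.  1.  2.  7.  6. 11. 10. 10. 37. 55. 63. 63.  9. 11.  9.  2.]
 [ 3.  1.  0.  1. -0.  1.  3.  9. 10.  8.  7. 10.  8. 42. 61. 60.  9.  8.  7.  1.]
 [ 0. -0.  1.  1.  0.  0. -1.  1.  8.  8.  9.  9. 12. 44. 44. 44.  7.  8.  8. -1.]
 [ 0. -3.  3.  1.  3.  3.  1. -0.  9.  8.  8.  9. 10.  8.  6. 10. -0.  0. -0.  2.]
 [-0.  1. -3.  1.  1.  1.  1.  2. -1. 11.  9.  9.  6.  3. -0. -3. -1.  3.  3.  1.]
 [-1.  2. -1. -0. -2. -1.  1.  2.  3.  9. -0.  1. -0. -0.  1. -0.  3.  1.  2.  0.]]
```

View pics/crop1.png

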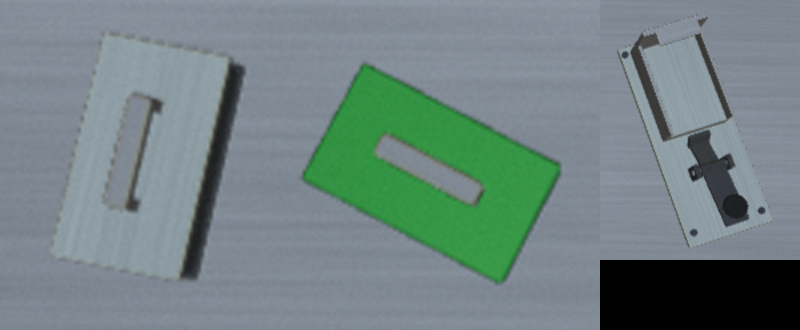

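The crop confirms it: the left thing is the pale-lidded tin with a raised bar on a dark body, and the green one is the look-alike. Next I fit the cradle pose.

```bash
python3 - <<'E'
from h import *
from scipy import ndimage as nd
ps=[];Ws=[]
for i in range(4):
    p,d,W=cloud('top');Ws.append(W)
W=np.nanmedian(Ws,0);np.save('/tmp/W.npy',W);H=nd.median_filter(W[...,2],3)
m=H>.005;m[:140]=0;m[335:]=0;m[:,:385]=0;m[:,520:]=0
l,n=nd.label(m);k=np.argmax(nd.sum(m,l,range(1,n+1)))+1;m=l==k
def rect(m,s):
    r=cv2.minAreaRect(W[m][:,:2].astype(np.float32));print(s,m.sum(),np.round(r[0],4),np.round(r[1],4),round(r[2],2));return r
r=rect(m,'plate')
# yaw of long axis
a=r[2] if r[1][0]>r[1][1] else r[2]-90
for y in [np.radians(a)]:
    ex=np.array([np.cos(y),np.sin(y)]);ey=np.array([-ex[1],ex[0]])
    q=W[m];u=q[:,:2]@ex;v=q[:,:2]@ey;z=q[:,2]
    pc=lambda x:np.percentile(x,[0.5,2,50,98,99.5]).round(4)
    print('yaw',a,'plate u',pc(u),'v',pc(v))
    f=(z>.026)&(z<.034)&(u>np.array(r[0])@ex+0.02); print('floor u',pc(u[f]),'v',pc(v[f]))
    t=(z>.08); print('lip u',pc(u[t]),'v',pc(v[t]))
    w=(z>.047)&(z<.054)&(u>np.array(r[0])@ex); print('walls v',pc(v[w]),'u',pc(u[w]))
    g=(z>.054)&(u<np.array(r[0])@ex-.05); print('pad u',pc(u[g]),'v',pc(v[g]),'z',pc(z[g]), g.sum())
    # -x floor edge: histogram
    c=(abs(v-np.median(v))<.04)
    for lo in np.arange(np.min(u),np.max(u),.005):
        s=c&(u>=lo)&(u<lo+.005)
        print(round(lo,4),s.sum(),np.percentile(z[s],[10,50,90]).round(3) if s.sum() else '', end='; ')
# tin
m=(H>.04);m[:275]=0;m[385:]=0;m[:,:125]=0;m[:,212:]=0
rect(m&(H<.056),'lid');rect(m&(H>.068),'bar')
E
```

```text
plate 10743 [ 0.5847 -0.1844] [0.2497 0.1052] 18.23
yaw 18.233102798461914 plate u [0.3741 0.3778 0.4988 0.6103 0.614 ] v [-0.4084 -0.4053 -0.3502 -0.3074 -0.3061]
floor u [0.5181 0.5195 0.5616 0.6051 0.6078] v [-0.3931 -0.3927 -0.3595 -0.3189 -0.3186]
lip u [0.5928 0.5931 0.6049 0.6134 0.6138] v [-0.3948 -0.3915 -0.3568 -0.3211 -0.3189]
walls v [-0.3967 -0.3964 -0.3282 -0.3186 -0.3185] u [0.4996 0.5011 0.5532 0.608  0.6101]
pad u [0.3883 0.3892 0.401  0.4133 0.4139] v [-0.3708 -0.3692 -0.3563 -0.3451 -0.3447] z [0.0547 0.0552 0.06   0.0627 0.0631] 277
0.3728 169 [0.007 0.008 0.01 ]; 0.3778 169 [0.008 0.009 0.01 ]; 0.3828 168 [0.007 0.01  0.045]; 0.3878 170 [0.008 0.01  0.06 ]; 0.3928 175 [0.008 0.01  0.062]; 0.3978 168 [0.008 0.01  0.062]; 0.4028 167 [0.008 0.01  0.061]; 0.4078 166 [0.008 0.009 0.058]; 0.4128 164 [0.008 0.009 0.039]; 0.4178 166 [0.008 0.009 0.038]; 0.4228 168 [0.008 0.009 0.037]; 0.4278 162 [0.008 0.009 0.036]; 0.4328 165 [0.008 0.009 0.035]; 0.4378 167 [0.008 0.009 0.034]; 0.4428 178 [0.008 0.031 0.036]; 0.4478 165 [0.008 0.033 0.036]; 0.4528 161 [0.008 0.032 0.036
[... 449 characters left out ...]
; 0.5278 171 [0.01  0.031 0.033]; 0.5328 173 [0.011 0.03  0.034]; 0.5378 171 [0.01  0.031 0.037]; 0.5428 171 [0.01  0.03  0.034]; 0.5478 173 [0.011 0.03  0.033]; 0.5528 167 [0.011 0.03  0.034]; 0.5578 171 [0.01  0.031 0.033]; 0.5628 168 [0.01  0.03  0.032]; 0.5678 170 [0.01  0.031 0.035]; 0.5728 168 [0.01  0.03  0.034]; 0.5778 171 [0.01  0.03  0.032]; 0.5828 168 [0.011 0.03  0.038]; 0.5878 171 [0.015 0.03  0.039]; 0.5928 288 [0.029 0.032 0.086]; 0.5978 279 [0.028 0.032 0.086]; 0.6028 291 [0.029 0.054 0.086]; 0.6078 279 [0.031 0.085 0.086]; 0.6128 51 [0.008 0.052 0.086]; 0.6178 23 [0.007 0.008 0.01 ]; lid 3045 [0.4429 0.2448] [0.0646 0.11  ] 79.62
bar 357 [0.4427 0.245 ] [0.0126 0.0535] 79.25
```

```bash
cat >> h.py <<'E'
TIN=np.array([.4429,.2449]); TY=-10.4
CY=18.2; y_=np.radians(CY); EX=np.array([np.cos(y_),np.sin(y_)]); EY=np.array([-EX[1],EX[0]])
O=.5526*EX-.3573*EY
def cr(x,y=0): return O+x*EX+y*EY
def goal(xy,z,yaw):
    s=manip.get_state(); R=s['tool_rot']; d=np.array([*xy,z])-s['eef_pos']
    cy=np.degrees(np.arctan2(R[1,0],R[0,0])); t=(cy-yaw+90)%180-90
    print('t',round(s['t'],2),'pos',s['eef_pos'].round(4),'yaw',round(cy,2),'F',s['contact_force'].round(2),'w',round(s['grip_width'],4),'-> d',(R.T@d/.025).round(3),'turn',round(t/5,2))
E
python3 -c "
from h import *
goal([.42,-.1],.231,16.4); goal(TIN,.15,TY)"
```

```text
t 0.3 pos [ 0.148  -0.5036  0.2311] yaw 16.37 F [-0.04  0.06 -0.41] w 0.0854 -> d [ 1.4991e+01 -1.2422e+01  1.1000e-02] turn -0.01
t 0.3 pos [ 0.148  -0.5036  0.2311] yaw 16.37 F [-0.04  0.06 -0.41] w 0.0854 -> d [ 19.759 -25.399   3.257] turn 5.35
```

>>> arm_command(commands=[{"dx": 15, "dy": -12.4, "dz": 0, "turn": 1, "jaw": 45}, {"dx": 15, "dy": -12.4, "dz": 0, "turn": 2, "jaw": 45}, {"dx": 15, "dy": -12.4, "dz": 0, "turn": 3, "jaw": 45}, {"dx": 15, "dy": -12.4, "dz": 0, "turn": 4, "jaw": 45}, {"dx": 15, "dy": -12.4, "dz": 0, "turn": 5.35, "jaw": 45}, {"dx": 15, "dy": -12.4, "dz": 0, "turn": 5.35, "jaw": 45}, {"dx": 15, "dy": -12.4, "dz": 0, "turn": 5.35, "jaw": 45}, {"dx": 19.76, "dy": -25.4, "dz": 3.25, "turn": 5.35, "jaw": 45}, {"dx": 19.76, "dy": -25.4, "dz": 3.25, "turn": 5.35, "jaw": 45}, {"dx": 19.76, "dy": -25.4, "dz": 3.25, "turn": 5.35, "jaw": 45}, {"dx": 19.76, "dy": -25.4, "dz": 3.25, "turn": 5.35, "jaw": 45}, {"dx": 19.76, "dy": -25.4, "dz": 3.25, "turn": 5.35, "jaw": 45}, {"dx": 19.76, "dy": -25.4, "dz": 3.25, "turn": 5.35, "jaw": 45}, {"dx": 19.76, "dy": -25.4, "dz": 3.25, "turn": 5.35, "jaw": 45}, {"dx": 19.76, "dy": -25.4, "dz": 3.25, "turn": 5.35, "jaw": 45}, {"dx": 19.76, "dy": -25.4, "dz": 3.25, "turn": 5.35, "jaw": 45}])

```text
t: 2.3
eef_pos: [0.443, 0.2441, 0.1502]
tool_rot: [[0.984, -0.181, 0.0], [-0.181, -0.984, -0.0], [0.0, 0.0, -1.0]]
contact_force: [-0.1, -0.1, -0.6]
grip_width: 0.0449
finger_force: 0.0
```

```bash
python3 -c "
from h import *
goal(TIN,.054,TY)"
```

```text
t 2.3 pos [0.443  0.2441 0.1502] yaw -10.4 F [-0.13 -0.11 -0.63] w 0.0449 -> d [-0.009 -0.033  3.848] turn -0.0
```

>>> arm_command(commands=[{"dz": 1.5, "jaw": 45}, {"dz": 3, "jaw": 45}, {"dz": 3.85, "jaw": 45}, {"dz": 3.85, "jaw": 45}, {"dz": 3.85, "jaw": 45}, {"dz": 3.85, "jaw": 0}, {"dz": 3.85, "jaw": 0}, {"dz": 3.85, "jaw": 0}, {"dz": 3.85, "jaw": 0}, {"dz": 3.85, "jaw": 0}, {"dz": 3.85, "jaw": 0}, {"dz": 3.85, "jaw": 0}, {"dz": 3.85, "jaw": 0}], squeeze=60)

```text
schema error: expected keys dx, dy, dz, turn, jaw
```

>>> arm_command(commands=[{"dx": 0, "dy": 0, "turn": 0, "dz": 1.5, "jaw": 45}, {"dx": 0, "dy": 0, "turn": 0, "dz": 3, "jaw": 45}, {"dx": 0, "dy": 0, "turn": 0, "dz": 3.85, "jaw": 45}, {"dx": 0, "dy": 0, "turn": 0, "dz": 3.85, "jaw": 45}, {"dx": 0, "dy": 0, "turn": 0, "dz": 3.85, "jaw": 45}, {"dx": 0, "dy": 0, "turn": 0, "dz": 3.85, "jaw": 0}, {"dx": 0, "dy": 0, "turn": 0, "dz": 3.85, "jaw": 0}, {"dx": 0, "dy": 0, "turn": 0, "dz": 3.85, "jaw": 0}, {"dx": 0, "dy": 0, "turn": 0, "dz": 3.85, "jaw": 0}, {"dx": 0, "dy": 0, "turn": 0, "dz": 3.85, "jaw": 0}, {"dx": 0, "dy": 0, "turn": 0, "dz": 3.85, "jaw": 0}, {"dx": 0, "dy": 0, "turn": 0, "dz": 3.85, "jaw": 0}], squeeze=60)

```text
t: 3.8
eef_pos: [0.4435, 0.2453, 0.0546]
tool_rot: [[0.984, -0.18, 0.002], [-0.18, -0.984, 0.001], [0.002, -0.001, -1.0]]
contact_force: [-0.7, 3.8, 6.6]
grip_width: 0.011
finger_force: 59.2
```

```bash
python3 -c "
from h import *
print(cr(-.025),cr(-.03))
goal(cr(-.028),.17,CY)"
```

```text
[ 0.61280252 -0.17463711] [ 0.60805266 -0.17619879]
t 3.8 pos [0.4435 0.2453 0.0546] yaw -10.37 F [-0.71  3.82  6.57] w 0.011 -> d [ 9.588 15.357 -4.623] turn -5.71
```

>>> arm_command(commands=[{"dx": 0, "dy": 0, "turn": 0, "dz": -1, "jaw": 0}, {"dx": 0, "dy": 0, "turn": 0, "dz": -2.5, "jaw": 0}, {"dx": 0, "dy": 0, "turn": 0, "dz": -4.6, "jaw": 0}, {"dx": 1, "dy": 1.5, "turn": -1, "dz": -4.6, "jaw": 0}, {"dx": 2.2, "dy": 3.5, "turn": -2, "dz": -4.6, "jaw": 0}, {"dx": 3.5, "dy": 5.5, "turn": -3, "dz": -4.6, "jaw": 0}, {"dx": 4.7, "dy": 7.5, "turn": -4, "dz": -4.6, "jaw": 0}, {"dx": 6, "dy": 9.5, "turn": -5, "dz": -4.6, "jaw": 0}, {"dx": 7.2, "dy": 11.5, "turn": -5.7, "dz": -4.6, "jaw": 0}, {"dx": 8.4, "dy": 13.4, "turn": -5.7, "dz": -4.6, "jaw": 0}, {"dx": 9.2, "dy": 14.7, "turn": -5.7, "dz": -4.6, "jaw": 0}, {"dx": 9.6, "dy": 15.35, "turn": -5.7, "dz": -4.6, "jaw": 0}, {"dx": 9.6, "dy": 15.35, "turn": -5.7, "dz": -4.6, "jaw": 0}, {"dx": 9.6, "dy": 15.35, "turn": -5.7, "dz": -4.6, "jaw": 0}])

```text
t: 5.55
eef_pos: [0.6094, -0.1751, 0.1681]
tool_rot: [[0.95, 0.311, -0.002], [0.311, -0.95, 0.001], [-0.001, -0.001, -1.0]]
contact_force: [-0.0, 0.6, -3.9]
grip_width: 0.0107
finger_force: 59.4
```

```bash
python3 - <<'E'
from h import *
goal(cr(-.028),.094,CY)
p,d,W=cloud('top'); save('t2.png',p[100:420,260:640]); 
np.save('/tmp/W2.npy',W)
s=manip.get_state();print(s['tool_rot'].round(4))
p,d,Ws=cloud('scene'); save('s2.png',p[150:480,60:460])
E
```

```text
t 5.55 pos [ 0.6094 -0.1751  0.1681] yaw 18.15 F [-0.    0.64 -3.88] w 0.0107 -> d [0.019 0.027 2.964] turn -0.01
[[ 9.501e-01  3.119e-01 -1.100e-03]
 [ 3.119e-01 -9.501e-01  6.000e-04]
 [-9.000e-04 -9.000e-04 -1.000e+00]]
```

View pics/s2.png

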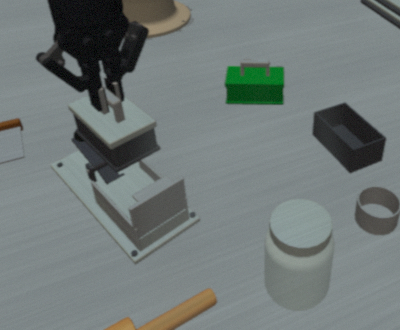

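The tin hangs level from the gripper over the cradle, at about (115,125) in the crop. Before lowering I measure the lid against the cradle with the top camera.

```bash
python3 - <<'E'
from h import *
from scipy import ndimage as nd
W=np.load('/tmp/W2.npy')
for n,W in (('top',W),('scene',cloud('scene')[2])):
    q=W.reshape(-1,3);q=q[np.isfinite(q[:,0])]
    r=q[:,:2]-O;x=r@EX;y=r@EY
    k=(abs(x+.028)<.08)&(abs(y)<.05)&(q[:,2]>.145)&(q[:,2]<.172)
    x,y,z=x[k],y[k],q[k,2]
    A=np.c_[x,y,np.ones(len(x))];lid=abs(z-np.median(z))<.006
    c=np.linalg.lstsq(A[lid],z[lid],rcond=None)[0]
    print(n,k.sum(),'x',np.percentile(x,[.5,2,98,99.5]).round(4),'y',np.percentile(y,[.5,2,98,99.5]).round(4),'z',np.median(z).round(4),'tilt',c.round(4))
    print(cv2.minAreaRect(np.c_[x,y][lid].astype(np.float32)))
s=manip.get_state();d=s['eef_pos'][:2]-O;print('tcp',d@EX,d@EY,s['eef_pos'][2])
E
```

```text
top 296 x [-0.0077 -0.006   0.0247  0.0255] y [0.0032 0.0054 0.0325 0.0327] z 0.162 tilt [ 0.0377 -0.039   0.1622]
((0.0159163661301136, 0.024432342499494553), (0.022214801982045174, 0.045665811747312546), 46.87854766845703)
scene 2618 x [-0.08   -0.077   0.0278  0.0283] y [-0.0315 -0.0314  0.0301  0.0314] z 0.1621 tilt [-0.0125  0.0254  0.162 ]
((-0.02737322449684143, 0.00025659799575805664), (0.11252571642398834, 0.06405068188905716), 0.26363229751586914)
tcp -0.02804527591465245 0.0005396816579513516 0.1687836376473865
```

>>> arm_command(commands=[{"dx": 0, "dy": 0.02, "turn": 0, "dz": 1, "jaw": 0}, {"dx": 0, "dy": 0.02, "turn": 0, "dz": 2, "jaw": 0}, {"dx": 0, "dy": 0.02, "turn": 0, "dz": 2.5, "jaw": 0}, {"dx": 0, "dy": 0.02, "turn": 0, "dz": 2.8, "jaw": 0}, {"dx": 0, "dy": 0.02, "turn": 0, "dz": 3.1, "jaw": 0}, {"dx": 0, "dy": 0.02, "turn": 0, "dz": 3.2, "jaw": 0}, {"dx": 0, "dy": 0.02, "turn": 0, "dz": 3.2, "jaw": 0}])

```text
t: 6.58
eef_pos: [0.6102, -0.1764, 0.089]
tool_rot: [[0.95, 0.311, 0.0], [0.311, -0.95, -0.0], [0.0, 0.0, -1.0]]
contact_force: [-1.3, -0.7, -4.6]
grip_width: 0.0108
finger_force: 59.3
```

>>> arm_command(commands=[{"dx": 0, "dy": 0, "turn": 0, "dz": 0.05, "jaw": 0}, {"dx": 0, "dy": 0, "turn": 0, "dz": 0.1, "jaw": 0}, {"dx": 0, "dy": 0, "turn": 0, "dz": 0.14, "jaw": 0}, {"dx": 0, "dy": 0, "turn": 0, "dz": 0.14, "jaw": 0}])

```text
t: 7.08
eef_pos: [0.61, -0.1764, 0.0852]
tool_rot: [[0.95, 0.311, -0.0], [0.311, -0.95, 0.0], [-0.0, -0.0, -1.0]]
contact_force: [-0.1, 0.3, -3.9]
grip_width: 0.0108
finger_force: 59.3
```

>>> arm_command(commands=[{"dx": 0, "dy": 0, "turn": 0, "dz": 0.03, "jaw": 0}, {"dx": 0, "dy": 0, "turn": 0, "dz": 0.05, "jaw": 0}, {"dx": 0, "dy": 0, "turn": 0, "dz": 0.05, "jaw": 0}])

```text
t: 7.45
eef_pos: [0.6101, -0.1764, 0.0846]
tool_rot: [[0.95, 0.311, 0.0], [0.311, -0.95, -0.0], [0.0, 0.0, -1.0]]
contact_force: [-2.4, 1.5, 2.6]
grip_width: 0.0108
finger_force: 60.1
```

```bash
python3 -c "
from h import *
goal(cr(0),.0845,CY)"
```

```text
t 7.45 pos [ 0.6101 -0.1764  0.0846] yaw 18.13 F [-2.37  1.49  2.59] w 0.0108 -> d [ 1.125 -0.033  0.003] turn -0.01
```

>>> arm_command(commands=[{"dx": 0, "dy": 0, "turn": 0, "dz": -0.02, "jaw": 0}, {"dx": 0.15, "dy": 0, "turn": 0, "dz": -0.02, "jaw": 0}, {"dx": 0.3, "dy": 0, "turn": 0, "dz": -0.02, "jaw": 0}, {"dx": 0.45, "dy": 0, "turn": 0, "dz": -0.02, "jaw": 0}, {"dx": 0.6, "dy": 0, "turn": 0, "dz": -0.02, "jaw": 0}, {"dx": 0.75, "dy": 0, "turn": 0, "dz": -0.02, "jaw": 0}, {"dx": 0.9, "dy": 0, "turn": 0, "dz": -0.02, "jaw": 0}, {"dx": 0.9, "dy": 0, "turn": 0, "dz": -0.02, "jaw": 0}, {"dx": 0.9, "dy": 0, "turn": 0, "dz": -0.02, "jaw": 0}])

```text
t: 8.57
eef_pos: [0.6319, -0.1691, 0.0846]
tool_rot: [[0.95, 0.311, 0.001], [0.311, -0.95, 0.0], [0.001, 0.0, -1.0]]
contact_force: [1.2, 1.7, -1.2]
grip_width: 0.0106
finger_force: 59.6
```

```bash
python3 -c "
from h import *
goal(cr(0),.0845,CY)"
```

```text
t 8.57 pos [ 0.6319 -0.1691  0.0846] yaw 18.13 F [ 1.25  1.7  -1.19] w 0.0106 -> d [ 0.206 -0.03   0.004] turn -0.01
```

>>> arm_command(commands=[{"dx": 0.03, "dy": 0, "turn": 0, "dz": 0, "jaw": 0}, {"dx": 0.06, "dy": 0, "turn": 0, "dz": 0, "jaw": 0}, {"dx": 0.09, "dy": 0, "turn": 0, "dz": 0, "jaw": 0}, {"dx": 0.12, "dy": 0, "turn": 0, "dz": 0, "jaw": 0}, {"dx": 0.12, "dy": 0, "turn": 0, "dz": 0, "jaw": 0}])

```text
t: 9.2
eef_pos: [0.6343, -0.1686, 0.0845]
tool_rot: [[0.95, 0.311, 0.0], [0.311, -0.95, -0.0], [0.0, 0.0, -1.0]]
contact_force: [-2.8, -0.6, 2.0]
grip_width: 0.0109
finger_force: 60.0
```

>>> arm_command(commands=[{"dx": 0.02, "dy": 0, "turn": 0, "dz": 0, "jaw": 0}, {"dx": 0.04, "dy": 0, "turn": 0, "dz": 0, "jaw": 0}, {"dx": 0.04, "dy": 0, "turn": 0, "dz": 0, "jaw": 0}])

```text
t: 9.57
eef_pos: [0.6353, -0.1681, 0.0845]
tool_rot: [[0.95, 0.311, 0.0], [0.311, -0.95, 0.0], [0.0, 0.0, -1.0]]
contact_force: [-3.3, -0.4, 1.6]
grip_width: 0.0106
finger_force: 60.0
```

>>> arm_command(commands=[{"dx": 0.02, "dy": 0, "turn": 0, "dz": 0, "jaw": 0}, {"dx": 0.04, "dy": 0, "turn": 0, "dz": 0, "jaw": 0}, {"dx": 0.04, "dy": 0, "turn": 0, "dz": 0, "jaw": 0}])

```text
t: 9.95
eef_pos: [0.6363, -0.1677, 0.0845]
tool_rot: [[0.95, 0.311, 0.0], [0.311, -0.95, 0.0], [0.0, -0.0, -1.0]]
contact_force: [-2.8, -0.4, 1.8]
grip_width: 0.0108
finger_force: 60.1
```

```bash
python3 -c "
from h import *
goal(cr(0),.0845,CY)"
```

```text
t 9.95 pos [ 0.6363 -0.1677  0.0845] yaw 18.13 F [-2.77 -0.4   1.77] w 0.0108 -> d [ 0.022 -0.031  0.001] turn -0.01
```

>>> arm_command(commands=[{"dx": 0.02, "dy": 0, "turn": 0, "dz": 0, "jaw": 0}, {"dx": 0.03, "dy": 0, "turn": 0, "dz": 0, "jaw": 0}, {"dx": 0.03, "dy": 0, "turn": 0, "dz": 0, "jaw": 0}])

```text
t: 10.32
eef_pos: [0.637, -0.1676, 0.0846]
tool_rot: [[0.95, 0.311, 0.0], [0.311, -0.95, 0.0], [0.0, -0.0, -1.0]]
contact_force: [-3.3, -0.3, 1.9]
grip_width: 0.0107
finger_force: 60.2
```

>>> arm_command(commands=[{"dx": 0.02, "dy": 0, "turn": 0, "dz": 0, "jaw": 0}, {"dx": 0.03, "dy": 0, "turn": 0, "dz": 0, "jaw": 0}, {"dx": 0.03, "dy": 0, "turn": 0, "dz": 0, "jaw": 0}])

```text
t: 10.7
eef_pos: [0.6376, -0.1674, 0.0846]
tool_rot: [[0.95, 0.311, 0.0], [0.311, -0.95, -0.0], [0.0, 0.0, -1.0]]
contact_force: [-4.3, -0.2, 2.7]
grip_width: 0.011
finger_force: 60.3
```

>>> arm_command(commands=[{"dx": 0.02, "dy": 0, "turn": 0, "dz": 0, "jaw": 0}, {"dx": 0.03, "dy": 0, "turn": 0, "dz": 0, "jaw": 0}, {"dx": 0.03, "dy": 0, "turn": 0, "dz": 0, "jaw": 0}])

```text
t: 11.08
eef_pos: [0.6383, -0.1672, 0.0846]
tool_rot: [[0.95, 0.311, -0.0], [0.311, -0.95, -0.0], [-0.0, 0.0, -1.0]]
contact_force: [-5.4, -0.7, 2.6]
grip_width: 0.0113
finger_force: 60.3
```

```bash
python3 - <<'E'
from h import *
goal(cr(0),.0845,CY)
for n in ('top','scene'):
    p,d,W=cloud(n)
    q=W.reshape(-1,3);q=q[np.isfinite(q[:,0])];r=q[:,:2]-O;x=r@EX;y=r@EY
    k=(abs(x)<.08)&(abs(y)<.05)&(q[:,2]>.068)&(q[:,2]<.083);print(n,k.sum(),np.percentile(x[k],[.5,2,98,99.5]).round(4),np.percentile(y[k],[.5,2,98,99.5]).round(4))
save('s3.png',cv2.resize(p[260:420,90:290],(800,600)))
E
```

```text
t 11.07 pos [ 0.6383 -0.1672  0.0846] yaw 18.12 F [-5.4  -0.73  2.62] w 0.0113 -> d [-0.063 -0.035  0.002] turn -0.02
top 113 [0.0375 0.0382 0.0605 0.0609] [0.0099 0.0119 0.039  0.0392]
scene 2000 [-0.0505 -0.0471  0.064   0.0644] [-0.0379 -0.0343  0.0325  0.0375]
```

View pics/s3.png

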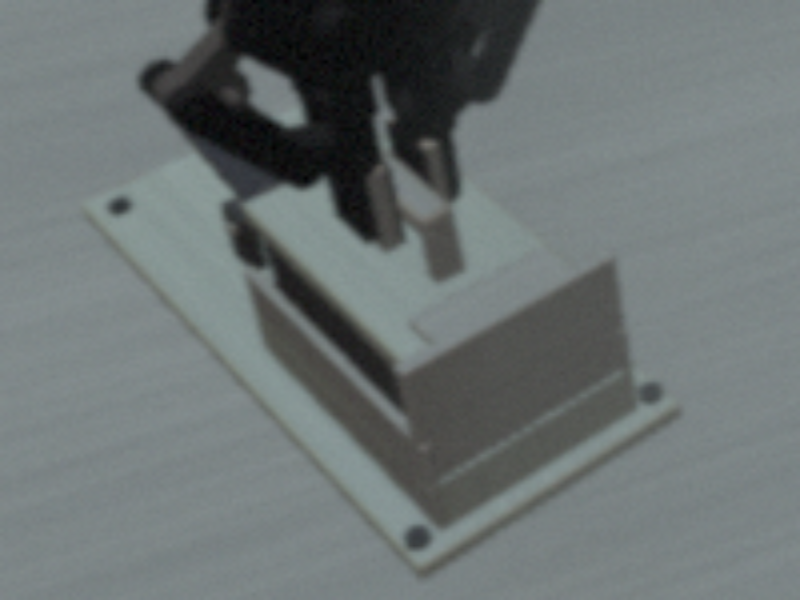

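The tin stands between the walls with its end under the keeper lip, at about (490,290) in the crop. The force is beginning to rise, so I continue in small steps.

>>> arm_command(commands=[{"dx": 0.02, "dy": 0, "turn": 0, "dz": 0, "jaw": 0}, {"dx": 0.03, "dy": 0, "turn": 0, "dz": 0, "jaw": 0}, {"dx": 0.03, "dy": 0, "turn": 0, "dz": 0, "jaw": 0}])

```text
t: 11.55
eef_pos: [0.6385, -0.1673, 0.0846]
tool_rot: [[0.95, 0.311, -0.002], [0.311, -0.95, -0.0], [-0.002, -0.0, -1.0]]
contact_force: [-9.0, -1.9, 5.3]
grip_width: 0.0109
finger_force: 60.5
```

>>> arm_command(commands=[{"dx": 0.02, "dy": 0, "turn": 0, "dz": 0, "jaw": 0}, {"dx": 0.03, "dy": 0, "turn": 0, "dz": 0, "jaw": 0}, {"dx": 0.03, "dy": 0, "turn": 0, "dz": 0, "jaw": 0}])

```text
t: 11.92
eef_pos: [0.6386, -0.1673, 0.0847]
tool_rot: [[0.95, 0.311, -0.003], [0.311, -0.95, -0.001], [-0.003, -0.0, -1.0]]
contact_force: [-12.7, -2.6, 7.1]
grip_width: 0.0108
finger_force: 60.8
```

The TCP has stopped and the force has risen to 13 N, so the tin is home. I ease off and open.

>>> arm_command(commands=[{"dx": -0.03, "dy": 0, "turn": 0, "dz": 0, "jaw": 0}, {"dx": -0.04, "dy": 0, "turn": 0, "dz": 0, "jaw": 0}, {"dx": -0.04, "dy": 0, "turn": 0, "dz": 0, "jaw": 20}, {"dx": -0.04, "dy": 0, "turn": 0, "dz": 0, "jaw": 40}, {"dx": -0.04, "dy": 0, "turn": 0, "dz": 0, "jaw": 40}, {"dx": -0.04, "dy": 0, "turn": 0, "dz": 0, "jaw": 40}, {"dx": -0.04, "dy": 0, "turn": 0, "dz": 0, "jaw": 40}, {"dx": -0.04, "dy": 0, "turn": 0, "dz": -0.5, "jaw": 40}, {"dx": -0.04, "dy": 0, "turn": 0, "dz": -1.5, "jaw": 40}, {"dx": -0.04, "dy": 0, "turn": 0, "dz": -3, "jaw": 40}, {"dx": -2, "dy": 0, "turn": 0, "dz": -3, "jaw": 40}, {"dx": -4, "dy": 0, "turn": 0, "dz": -3, "jaw": 40}, {"dx": -6, "dy": 0, "turn": 0, "dz": -3, "jaw": 0}, {"dx": -7.5, "dy": 0, "turn": 0, "dz": -3, "jaw": 0}, {"dx": -8, "dy": 0, "turn": 0, "dz": -3, "jaw": 0}, {"dx": -8, "dy": 0, "turn": 0, "dz": -3, "jaw": 0}, {"dx": -8, "dy": 0, "turn": 0, "dz": -3, "jaw": 0}])

```text
t: 14.05
eef_pos: [0.4507, -0.2287, 0.1597]
tool_rot: [[0.95, 0.312, 0.001], [0.312, -0.95, -0.0], [0.001, 0.0, -1.0]]
contact_force: [-0.8, 0.3, 0.5]
grip_width: -0.0001
finger_force: 0.0
```

```bash
python3 - <<'E'
from h import *
Ws=[cloud('scene')[2] for i in range(3)]
p,d,Wt=cloud('top')
for n,W in(('scene',np.nanmedian(Ws,0)),('top',Wt)):
    q=W.reshape(-1,3);q=q[np.isfinite(q[:,0])];r=q[:,:2]-O;x=r@EX;y=r@EY;z=q[:,2]
    k=(abs(x)<.09)&(abs(y)<.05)&(z>.098)&(z<.112);print(n,'bar',k.sum(),np.percentile(x[k],[.5,2,98,99.5]).round(4),np.percentile(y[k],[.5,2,98,99.5]).round(4),'z',np.median(z[k]))
    k=(abs(x)<.09)&(abs(y)<.05)&(z>.074)&(z<.082);print(n,'lid',k.sum(),np.percentile(x[k],[.5,2,98,99.5]).round(4),np.percentile(y[k],[.5,2,98,99.5]).round(4),'z',np.median(z[k]))
    k=(abs(x+.151)<.03)&(abs(y)<.03)&(z>.054)&(z<.075);print(n,'pad',k.sum(),x[k].mean(),y[k].mean() if k.sum() else 0,np.percentile(z[k],[50,90,99]) if k.sum() else 0)
goal(cr(-.152),.075,CY)
save('t4.png',cv2.resize(p[140:340,370:570],(600,600)))
E
```

```text
scene bar 358 [-0.023  -0.0214  0.0291  0.0294] [-0.0073 -0.0072  0.0039  0.0041] z 0.10748523117996771
scene lid 2128 [-0.0518 -0.0498  0.0633  0.0637] [-0.0366 -0.0329  0.03    0.0357] z 0.07815265092930485
scene pad 190 -0.14617138518907494 -0.0014748227251817742 [0.05875101 0.06131539 0.06211266]
top bar 354 [-0.0268 -0.0262  0.0255  0.0272] [-0.0073 -0.0067  0.005   0.0055] z 0.10756313870053222
top lid 2434 [-0.0547 -0.0534  0.0521  0.0561] [-0.033  -0.0319  0.0305  0.0325] z 0.07843745381139891
top pad 269 -0.15154562501778732 0.0010025577168789623 [0.06028784 0.06273833 0.06421059]
t 14.25 pos [ 0.4502 -0.2286  0.1594] yaw 18.17 F [ 0.2  -0.14  0.51] w 0.0 -> d [ 1.774 -0.019  3.375] turn -0.01
```

View pics/t4.png

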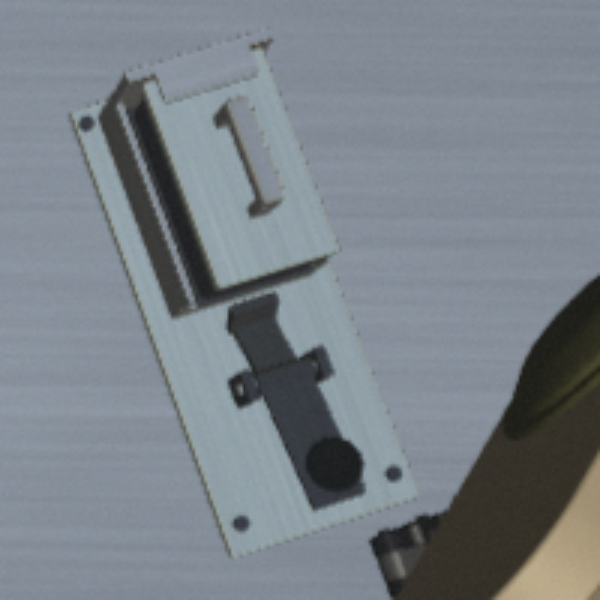

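The tin is home: its bar centre reads x≈0.000, y≈-0.001 in the cradle's frame. The catch is open with its pad at (333,463) in the crop, cradle x=-0.152, z≈0.063. I move above the pad with the fingers shut.

>>> arm_command(commands=[{"dx": 1.77, "dy": -0.04, "turn": 0, "dz": 0, "jaw": 0}, {"dx": 1.77, "dy": -0.04, "turn": 0, "dz": 1.5, "jaw": 0}, {"dx": 1.77, "dy": -0.04, "turn": 0, "dz": 2.8, "jaw": 0}, {"dx": 1.77, "dy": -0.04, "turn": 0, "dz": 3.4, "jaw": 0}, {"dx": 1.77, "dy": -0.04, "turn": 0, "dz": 3.4, "jaw": 0}, {"dx": 1.77, "dy": -0.04, "turn": 0, "dz": 3.4, "jaw": 0}, {"dx": 1.77, "dy": -0.04, "turn": 0, "dz": 3.4, "jaw": 0}])

```text
t: 15.12
eef_pos: [0.4919, -0.2145, 0.0756]
tool_rot: [[0.95, 0.311, 0.002], [0.311, -0.95, -0.001], [0.001, 0.002, -1.0]]
contact_force: [0.6, -0.5, 0.3]
grip_width: 0.0004
finger_force: 0.0
```

>>> arm_command(commands=[{"dx": 0, "dy": 0, "turn": 0, "dz": 0.06, "jaw": 0}, {"dx": 0, "dy": 0, "turn": 0, "dz": 0.12, "jaw": 0}, {"dx": 0, "dy": 0, "turn": 0, "dz": 0.18, "jaw": 0}, {"dx": 0, "dy": 0, "turn": 0, "dz": 0.24, "jaw": 0}, {"dx": 0, "dy": 0, "turn": 0, "dz": 0.3, "jaw": 0}, {"dx": 0, "dy": 0, "turn": 0, "dz": 0.36, "jaw": 0}, {"dx": 0, "dy": 0, "turn": 0, "dz": 0.36, "jaw": 0}])

```text
t: 16.0
eef_pos: [0.4914, -0.2141, 0.0654]
tool_rot: [[0.95, 0.311, -0.0], [0.311, -0.95, 0.0], [-0.0, -0.0, -1.0]]
contact_force: [0.4, -0.5, -0.7]
grip_width: -0.0001
finger_force: 0.0
```

>>> arm_command(commands=[{"dx": 0, "dy": 0, "turn": 0, "dz": 0.03, "jaw": 0}, {"dx": 0, "dy": 0, "turn": 0, "dz": 0.06, "jaw": 0}, {"dx": 0, "dy": 0, "turn": 0, "dz": 0.06, "jaw": 0}])

```text
t: 16.38
eef_pos: [0.4914, -0.2141, 0.064]
tool_rot: [[0.95, 0.311, -0.0], [0.311, -0.95, 0.0], [-0.0, -0.0, -1.0]]
contact_force: [0.1, -0.0, 0.1]
grip_width: -0.0001
finger_force: 0.0
```

>>> arm_command(commands=[{"dx": 0, "dy": 0, "turn": 0, "dz": 0.02, "jaw": 0}, {"dx": 0, "dy": 0, "turn": 0, "dz": 0.04, "jaw": 0}, {"dx": 0, "dy": 0, "turn": 0, "dz": 0.04, "jaw": 0}])

```text
t: 16.75
eef_pos: [0.4914, -0.2142, 0.063]
tool_rot: [[0.95, 0.311, -0.0], [0.311, -0.95, 0.0], [-0.0, -0.0, -1.0]]
contact_force: [0.9, -0.6, -0.4]
grip_width: 0.0001
finger_force: 0.0
```

>>> arm_command(commands=[{"dx": 0, "dy": 0, "turn": 0, "dz": 0.02, "jaw": 0}, {"dx": 0, "dy": 0, "turn": 0, "dz": 0.04, "jaw": 0}, {"dx": 0, "dy": 0, "turn": 0, "dz": 0.04, "jaw": 0}])

```text
t: 17.12
eef_pos: [0.4914, -0.2141, 0.062]
tool_rot: [[0.95, 0.311, -0.0], [0.311, -0.95, 0.0], [-0.0, -0.0, -1.0]]
contact_force: [0.2, 0.2, -0.1]
grip_width: -0.0
finger_force: 0.0
```

>>> arm_command(commands=[{"dx": 0, "dy": 0, "turn": 0, "dz": 0.02, "jaw": 0}, {"dx": 0, "dy": 0, "turn": 0, "dz": 0.04, "jaw": 0}, {"dx": 0, "dy": 0, "turn": 0, "dz": 0.04, "jaw": 0}])

```text
t: 17.5
eef_pos: [0.4915, -0.2142, 0.0615]
tool_rot: [[0.95, 0.311, 0.0], [0.311, -0.95, -0.0], [0.0, 0.0, -1.0]]
contact_force: [-1.9, 0.2, 6.1]
grip_width: -0.0
finger_force: 2.8
```

>>> arm_command(commands=[{"dx": -0.01, "dy": 0, "turn": 0, "dz": 0.015, "jaw": 0}, {"dx": -0.02, "dy": 0, "turn": 0, "dz": 0.03, "jaw": 0}, {"dx": -0.02, "dy": 0, "turn": 0, "dz": 0.03, "jaw": 0}])

```text
t: 17.88
eef_pos: [0.4911, -0.2144, 0.0608]
tool_rot: [[0.95, 0.311, 0.0], [0.311, -0.95, -0.0], [0.0, 0.0, -1.0]]
contact_force: [-1.5, 0.5, 5.5]
grip_width: 0.0001
finger_force: 2.7
```

>>> arm_command(commands=[{"dx": -0.01, "dy": 0, "turn": 0, "dz": 0.01, "jaw": 0}, {"dx": -0.02, "dy": 0, "turn": 0, "dz": 0.02, "jaw": 0}, {"dx": -0.02, "dy": 0, "turn": 0, "dz": 0.03, "jaw": 0}, {"dx": -0.02, "dy": 0, "turn": 0, "dz": 0.03, "jaw": 0}])

```text
t: 18.38
eef_pos: [0.4905, -0.2145, 0.0597]
tool_rot: [[0.95, 0.311, -0.0], [0.311, -0.95, -0.0], [-0.0, 0.0, -1.0]]
contact_force: [-1.6, 1.1, 5.4]
grip_width: 0.0003
finger_force: 2.6
```

>>> arm_command(commands=[{"dx": -0.02, "dy": 0, "turn": 0, "dz": 0.03, "jaw": 0}, {"dx": -0.04, "dy": 0, "turn": 0, "dz": 0.06, "jaw": 0}, {"dx": -0.05, "dy": 0, "turn": 0, "dz": 0.09, "jaw": 0}, {"dx": -0.07, "dy": 0, "turn": 0, "dz": 0.12, "jaw": 0}, {"dx": -0.08, "dy": 0, "turn": 0, "dz": 0.15, "jaw": 0}, {"dx": -0.1, "dy": 0, "turn": 0, "dz": 0.18, "jaw": 0}, {"dx": -0.11, "dy": 0, "turn": 0, "dz": 0.21, "jaw": 0}, {"dx": -0.13, "dy": 0, "turn": 0, "dz": 0.24, "jaw": 0}, {"dx": -0.14, "dy": 0, "turn": 0, "dz": 0.27, "jaw": 0}, {"dx": -0.16, "dy": 0, "turn": 0, "dz": 0.3, "jaw": 0}, {"dx": -0.16, "dy": 0, "turn": 0, "dz": 0.3, "jaw": 0}])

```text
t: 19.75
eef_pos: [0.4867, -0.2157, 0.052]
tool_rot: [[0.95, 0.311, 0.0], [0.311, -0.95, 0.0], [0.0, 0.0, -1.0]]
contact_force: [-0.4, -0.7, 3.0]
grip_width: -0.0004
finger_force: 1.3
```

>>> arm_command(commands=[{"dx": -0.01, "dy": 0, "turn": 0, "dz": 0.03, "jaw": 0}, {"dx": -0.02, "dy": 0, "turn": 0, "dz": 0.06, "jaw": 0}, {"dx": -0.03, "dy": 0, "turn": 0, "dz": 0.09, "jaw": 0}, {"dx": -0.04, "dy": 0, "turn": 0, "dz": 0.12, "jaw": 0}, {"dx": -0.05, "dy": 0, "turn": 0, "dz": 0.15, "jaw": 0}, {"dx": -0.07, "dy": 0, "turn": 0, "dz": 0.18, "jaw": 0}, {"dx": -0.08, "dy": 0, "turn": 0, "dz": 0.21, "jaw": 0}, {"dx": -0.09, "dy": 0, "turn": 0, "dz": 0.24, "jaw": 0}, {"dx": -0.09, "dy": 0, "turn": 0, "dz": 0.26, "jaw": 0}, {"dx": -0.09, "dy": 0, "turn": 0, "dz": 0.26, "jaw": 0}])

```text
t: 21.0
eef_pos: [0.4845, -0.2163, 0.0454]
tool_rot: [[0.95, 0.311, -0.0], [0.311, -0.95, 0.0], [-0.0, -0.0, -1.0]]
contact_force: [0.5, -0.3, 0.8]
grip_width: -0.0003
finger_force: 0.4
```

>>> arm_command(commands=[{"dx": -0.01, "dy": 0, "turn": 0, "dz": 0.02, "jaw": 0}, {"dx": -0.02, "dy": 0, "turn": 0, "dz": 0.04, "jaw": 0}, {"dx": -0.02, "dy": 0, "turn": 0, "dz": 0.05, "jaw": 0}, {"dx": -0.02, "dy": 0, "turn": 0, "dz": 0.05, "jaw": 0}])

```text
t: 21.5
eef_pos: [0.484, -0.2165, 0.0442]
tool_rot: [[0.95, 0.311, -0.0], [0.311, -0.95, 0.0], [-0.0, -0.0, -1.0]]
contact_force: [-0.0, 0.2, 0.7]
grip_width: -0.0004
finger_force: 0.1
```

>>> arm_command(commands=[{"dx": -0.01, "dy": 0, "turn": 0, "dz": 0.02, "jaw": 0}, {"dx": -0.01, "dy": 0, "turn": 0, "dz": 0.04, "jaw": 0}, {"dx": -0.01, "dy": 0, "turn": 0, "dz": 0.04, "jaw": 0}, {"dx": -0.01, "dy": 0, "turn": 0, "dz": 0.04, "jaw": 0}])

```text
t: 22.0
eef_pos: [0.4838, -0.2167, 0.0433]
tool_rot: [[0.95, 0.311, 0.0], [0.311, -0.95, -0.0], [0.0, 0.0, -1.0]]
contact_force: [-0.6, 0.1, 0.7]
grip_width: -0.0001
finger_force: 0.0
```

```bash
python3 - <<'E'
from h import *
p,d,W=cloud('top')
q=W.reshape(-1,3);q=q[np.isfinite(q[:,0])];r=q[:,:2]-O;x=r@EX;y=r@EY;z=q[:,2]
k=(abs(y)<.008)&(x>-.1)&(x<-.05)
for a in np.arange(-.1,-.05,.005):
    s=k&(x>=a)&(x<a+.005);print(round(a,3),s.sum(),np.percentile(z[s],[10,50,90]).round(4) if s.sum() else '')
E
```

```text
-0.1 59 [0.032  0.0363 0.332 ]
-0.095 67 [0.0264 0.2988 0.3265]
-0.09 52 [0.0249 0.0282 0.3062]
-0.085 35 [0.0253 0.0272 0.0285]
-0.08 38 [0.0247 0.0272 0.0296]
-0.075 34 [0.0252 0.0269 0.0294]
-0.07 48 [0.0251 0.0283 0.0406]
-0.065 33 [0.0406 0.0424 0.0445]
-0.06 10 [0.0091 0.0118 0.0424]
-0.055 93 [0.0116 0.0449 0.0794]
```

The finger force is 0 and the dog stands at z≈0.042, 12 mm above the floor, so the catch has snapped over. I retreat and check.

>>> arm_command(commands=[{"dx": 0, "dy": 0, "turn": 0, "dz": -0.3, "jaw": 0}, {"dx": 0, "dy": 0, "turn": 0, "dz": -1.5, "jaw": 0}, {"dx": -1, "dy": 0, "turn": 0, "dz": -3.5, "jaw": 0}, {"dx": -3, "dy": 0, "turn": 0, "dz": -4.5, "jaw": 0}, {"dx": -3, "dy": 0, "turn": 0, "dz": -4.5, "jaw": 0}, {"dx": -3, "dy": 0, "turn": 0, "dz": -4.5, "jaw": 0}, {"dx": -3, "dy": 0, "turn": 0, "dz": -4.5, "jaw": 0}])

```text
t: 22.92
eef_pos: [0.413, -0.2395, 0.1552]
tool_rot: [[0.95, 0.312, -0.001], [0.312, -0.95, 0.001], [-0.0, -0.001, -1.0]]
contact_force: [0.1, 0.6, 0.1]
grip_width: 0.0001
finger_force: 0.0
```

```bash
python3 - <<'E'
from h import *
p,d,W=cloud('top')
q=W.reshape(-1,3);q=q[np.isfinite(q[:,0])];r=q[:,:2]-O;x=r@EX;y=r@EY;z=q[:,2]
k=(abs(x)<.09)&(abs(y)<.05)&(z>.098)&(z<.112);print('bar',np.percentile(x[k],[2,98]).round(4),np.percentile(y[k],[2,98]).round(4),np.median(z[k]).round(4))
k=(abs(x+.158)<.025)&(abs(y)<.02);print('pad top',np.percentile(z[k],[98,99.5]))
k=(abs(x+.063)<.003)&(abs(y)<.008);print('dog',np.median(z[k]))
save('t5.png',cv2.resize(p[140:340,370:570],(600,600)))
E
```

```text
bar [-0.0263  0.0256] [-0.0065  0.005 ] 0.1078
pad top [0.45589918 0.45778186]
dog 0.041480838307618034
```

View pics/t5.png

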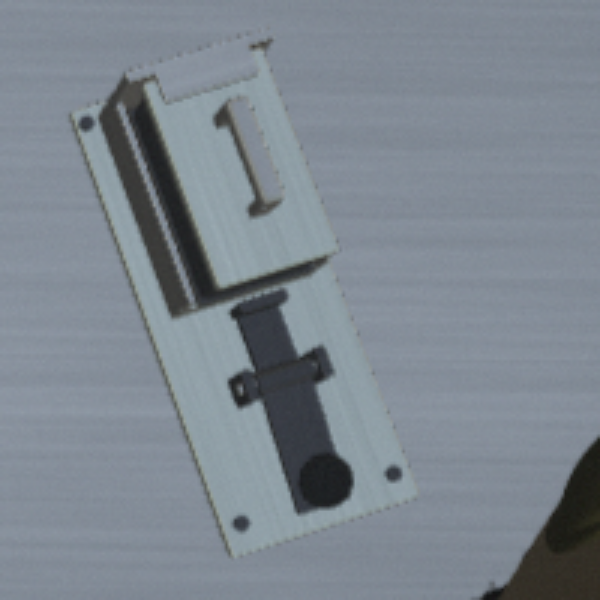

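The dog is up behind the tin at (262,303), the pad is down at (326,480), the tin is still home, and the arm is clear. I hand in.

```bash
python3 -c "
from station import manip
print(manip.job_done())"
```

```text
the job is handed in; nothing more can be done
None
```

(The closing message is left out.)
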